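# Hold the scrap caddy open with its lever and ease it shut

### The job

Two white food-scrap caddies stand on the worktop, each with a press lever at its front that lifts the lid. With the fingertips, press the taller caddy's lever all the way down so that its lid stands wide open and hold it there for at least two seconds, as for someone scraping a plate; then let the lever up slowly, taking about two seconds, so that the lid comes down gently and does not slam, and finish with the lid fully shut and the hand clear. Open it by the lever alone without touching the lid, leave the lower caddy shut, and neither move nor lift anything else.

Things in the scene. Friction and masses are not known exactly. Their poses are not given: they have to be found in the camera images.
- tall_caddy: the taller food-scrap caddy, one of two alike on the worktop (told apart by height only): a fixed white plastic box, 150 mm deep (x), 190 mm wide (y), 165 mm to the top of its grey lid. Origin under the centre of the box, on the worktop; z up; its -x axis points out of the front, where the lever sticks out. The lever's pivot is 89 mm in front of the origin, 100 mm up.
- low_caddy: the lower food-scrap caddy, one of two alike on the worktop (told apart by height only): a fixed white plastic box, 150 mm deep (x), 190 mm wide (y), 115 mm to the top of its grey lid. Origin under the centre of the box, on the worktop; z up; its -x axis points out of the front, where the lever sticks out. The lever's pivot is 89 mm in front of the origin, 65 mm up.
- tall_pad (a point): middle of the upper face of the taller caddy's press lever: a flat grey finger pad 46 mm wide (along the caddy's y), 32 mm long and 10 mm thick at the end of a bar, 110 mm in front of the pivot. Left alone the lever slants up by 0.3 rad and the point is 138 mm above the worktop; pressed fully it slants down by 0.3 rad and the point is 74 mm above the worktop (64 mm lower); on the way it moves up to 6 mm horizontally. Moves with the lever.
- low_pad (a point): middle of the upper face of the lower caddy's press lever: a flat grey finger pad 46 mm wide (along the caddy's y), 32 mm long and 10 mm thick at the end of a bar, 110 mm in front of the pivot. Left alone the lever slants up by 0.3 rad and the point is 103 mm above the worktop; pressed fully it slants down by 0.3 rad and the point is 39 mm above the worktop (64 mm lower); on the way it moves up to 6 mm horizontally. Moves with the lever.
- tall_lever: the taller caddy's press lever, grey plastic; origin on its pivot at the front wall. Pressing needs about 3 to 8 N downward at the pad and ends on a hard stop. If the hand lets go, the lid's weight throws the lever up and the lid slams in about half a second.
- tall_lid: the taller caddy's flat grey lid panel, 162 x 198 mm, 14 mm thick, with a round slotted filter cap in the middle; origin under the panel's middle, 81 mm in front of the hinge axis, its -x axis pointing to the front edge; not to be touched.
- tall_lid_angle (a joint): angle of the taller caddy's lid about the hinge along its rear upper edge: 0 shut, 1.1 rad fully open. A linkage ties it to the lever: lid angle = 1.83 x lever angle (lever 0 to 0.6 rad).
- low_lid_angle (a joint): angle of the lower caddy's lid about the hinge along its rear upper edge: 0 shut, 1.1 rad fully open. A linkage ties it to the lever: lid angle = 1.83 x lever angle (lever 0 to 0.6 rad).
- tumbler: clear drinking glass, 76 mm wide, 86 mm tall, loose, standing or lying by the caddies; not to be moved. Origin at its underside
- pear: standing pear, about 68 mm wide, 101 mm tall, loose, standing or lying by the caddies; not to be moved. Origin at its underside
- mug: mug with one handle, 82 x 117 mm, 94 mm tall, loose, standing or lying by the caddies; not to be moved. Origin at its underside
- salt: small salt shaker, 44 mm wide, 90 mm tall, loose, standing or lying by the caddies; not to be moved. Origin at its underside
- walnut: single walnut, 35 mm, loose, standing or lying by the caddies; not to be moved. Origin at its underside

How it is judged:
On the way, in this order (a step that is already met when the one before it is completed fails the run):
1. the taller caddy's lid is held wide open (beyond 0.95 rad) by a finger on its lever for two seconds (value of joint tall_lid_angle above 0.95 rad and contact force between the fingers and tall_lever above 0.5 N), for 2 s.
2. the lid is down again (value of joint tall_lid_angle below 0.04 rad), for 0.2 s.
At the end, for the whole second after the job is handed in: Both lids are shut (within 0.04 rad) and the glass, pear, mug, salt shaker and walnut are within 20 mm of where they were (value of joint each of tall_lid_angle, low_lid_angle below 0.04 rad and distance of each of tumbler, pear, mug, salt, walnut from where it was at the start of the episode below 0.02 m); the robot touches nothing.
It fails at once if the taller caddy's lid closes faster than 2 rad/s (it slams) (velocity of joint tall_lid_angle below -2 rad/s).
It fails at once if the lower caddy's lid is opened (value of joint low_lid_angle above 0.15 rad).
It fails at once if the fingers touch the taller caddy's lid itself (contact force between the fingers and tall_lid above 0.5 N).
It fails at once if the glass, pear, mug, salt shaker or walnut is moved or lifted (distance of any of tumbler, pear, mug, salt, walnut from where it was at the start of the episode above 0.03 m).
It also fails if it takes over 45 s, if anything falls off the work surface, if the arm or the gripper's body presses on something with over 40 N, if the wrist force passes 120 N, or if a joint passes its speed limit or range.

### The arm

A 7-joint arm with a two-finger parallel gripper is mounted at the origin on a cart in front of the work surface, level with it; the furniture and walls round the work are solid. World frame = base frame: x ahead of the robot, y to its left, z up, the work surface at z = 0. Lengths are in m, angles in rad, forces in N, time in s.
With the tool pointing down it reaches from about 0.35 to 0.9 m from the base axis. Payload 7.2 kg.
Tool frame: the origin (TCP) lies between the finger pads; the fingertips stand 14 mm ahead of it and the grasp point (between the pads) lies 5 mm behind it; z points along the fingers, y is the line along which they close (so a half turn about z gives the same grasp; the last joint's range is limited). The gripper opens to 88 mm and grips with 3 to 60 N. Pads are 20 mm wide; open, the fingers measure 115 mm over their backs; the gripper's body (75 mm by 178 mm) begins 61 mm behind the grasp point.
Start: joints at [-1.32, 0.411, -0.013, 1.596, 0.006, 1.134, -0.082], TCP at [0.196, 0.594, 0.237] pointing down, gripper open.
Joint ranges: [-2.95, 2.95], [-0.29, 1.99], [-1.47, 1.44], [0.14, 2.54], [-1.03, 4.17], [0.13, 1.85], [-2.86, 2.86]. Speed limits (rad/s): [2.39, 2.39, 3.01, 3.01, 3.14, 3.14, 3.14].

### API

Orientations are given as a unit quaternion [x, y, z, w].
In Python, from plant import arm gives the robot as it stands. The module is installed in compiled form; this text tells all that it offers.
- The arm moves only by the tool apply_moves, never from a script. Its argument "rows" is a list of rows, each an object of numbers: "x", "y", "z": the shift along the tool's x, y, z each as a share of 1000 mm, from -1 to 1; "ax", "ay", "az": the turn, a rotation vector about the tool's x, y, z each as a share of 45 degrees, from -1 to 1; "gripper": the opening, from -1 (shut) to 1 (fully open), so that 0 is half open. In form: [{"x": .., "y": .., "z": .., "ax": .., "ay": .., "az": .., "gripper": ..}, ...]. A call has exactly 5 rows; each row is the pose to reach, as a shift and turn from the pose commanded when the call began, along the tool's axes at that moment; what a row does not reach only later rows make up. A row lasts 1/10 s, in which the tool goes at most 50 mm and 8.59 degrees, less where a joint would pass 70% of its speed; a pose out of reach is approached as far as the arm can. A call with a number of a shift or a turn outside -1 to 1 is refused whole. A call with a gripper value outside its range is refused whole. The fingers move at their own pace and stop on an object; "force" is the grip in N (left out, the last holds). Time passes only in rows, so rows that repeat a pose let the fingers close, or fill a call up. It gives the time, the measured TCP pose, the force, the opening and the grip force at its end, in the units of the state.
- arm.get_state(): the state, without advancing time (a new reading comes with each control period).
- arm.get_image(name): name is "scene" or "side" or "wrist"; returns the picture (384x512x3 uint8, red, green, blue); there is no depth.
- arm.camera_params(name): a dict with "fx", "fy", "cx", "cy" (pixels), "camera_from_world" (4x4, takes a point from world to camera coordinates); the wrist camera has in their place "tool_from_camera" (4x4, takes a point from camera to tool coordinates, whose origin is the TCP and whose axes are the flange's). Camera axes: x right, y down, z forward; pixel columns grow to the right and rows downward; lengths in m; the calibration is good to about 2 mm. A picture is of the moment at which its call begins: read the wrist's pose just before it. camera_params takes no time and is no camera call.
- arm.job_done(): hands the job in; it is judged then, once.
The state is a dict: "time_s": time; "joints": joint angles; "qd": joint speeds; "joint_torque": joint torques, N m; "ee_pos": TCP position; "tcp_rot": TCP orientation; "wrist_force": force on the tool from outside, world axes, zero at the start; "moment": the same for the moment, N m; "width": finger opening in m; "finger_force": force on a finger pad.
Only numpy, scipy, OpenCV 4.12 (cv2) and the standard library are available. Lean on these libraries where they do the work, as an engineer would, in place of code of your own. Each camera call takes 0.05 s, during which the arm holds its last target. There are 200 camera calls.

## Working session

There is one attempt and no reset: what is moved stays moved. The work goes in short steps, Python scripts to look and compute and a tool call to move; the robot and the scene stay as the last step left them, time stands still between calls to the robot, and variables do not carry over. Pictures are saved under pics/ and viewed, at most 10 in all, crops included, and the job is handed in when it is done.

Besides the shell and the picture viewer there is one more tool, called after "Emit:" by a JSON object that holds its "op" and its "data". apply_moves: Moves the arm, as the interface text tells. Shift numbers are shares of 1000 mm and turn numbers shares of 45 degrees, none past 1 either way. Its arguments: {"type":"object","properties":{"rows":{"type":"array","items":{"type":"object","properties":{"x":{"type":"number"},"y":{"type":"number"},"z":{"type":"number"},"ax":{"type":"number"},"ay":{"type":"number"},"az":{"type":"number"},"gripper":{"type":"number"}}}},"force":{"type":"number"}},"required":["rows"]}

```bash
mkdir -p pics; python3 - <<'E'
from plant import arm
import cv2,numpy as np
s=arm.get_state();print(s)
for n in("scene","side"):
    cv2.imwrite(f"pics/{n}0.png",arm.get_image(n)[:,:,::-1]);p=arm.camera_params(n);print(n,p)
E
```

```text
{'time_s': 0.0, 'joints': array([-1.32022791,  0.41187695, -0.01270478,  1.59698129,  0.00558175,
        1.13430125, -0.08214598]), 'qd': array([ 0.0017992 ,  0.00106915,  0.00044253, -0.00115707,  0.00085588,
       -0.00077836,  0.00039566]), 'joint_torque': array([-7.12057572e-04, -5.87958527e+01,  6.41393010e-01, -2.91073000e+01,
       -5.37917472e-02,  1.84043316e-02,  1.28288575e-04]), 'ee_pos': array([0.19576642, 0.59307165, 0.23584908]), 'tcp_rot': array([ 1.58678624e-01,  9.87329989e-01, -7.62104130e-04, -7.46097741e-05]), 'wrist_force': array([-0.05112743,  0.56731309, -0.13084074]), 'moment': array([-0.04194636, -0.02994302,  0.03660308]), 'finger_force': 0.0, 'width': 0.08781545461907535}
scene {'fx': 470.3498699657767, 'fy': 470.3498699657767, 'cx': 258.4776253599157, 'cy': 182.82889932157087, 'camera_from_world': array([[ 0.6137509 , -0.7892747 , -0.01884863, -0.30754518],
       [-0.56220916, -0.4201711 , -0.71230409,  0.3763561 ],
       [ 0.55428395,  0.44777415, -0.70161786,  1.61085493],
       [ 0.        ,  0.        ,  0.        ,  1.        ]])}
side {'fx': 446.31984667782723, 'fy': 446.31984667782723, 'cx': 252.53548610759736, 'cy': 192.1416303730005, 'camera_from_world': array([[-0.99860818, -0.05147213,  0.01150315,  0.50296998],
       [-0.03383699,  0.45794122, -0.88833828,  0.12030131],
       [ 0.0404569 , -0.8874911 , -0.45904551,  1.75590429],
       [ 0.        ,  0.        ,  0.        ,  1.        ]])}
```

View pics/scene0.png

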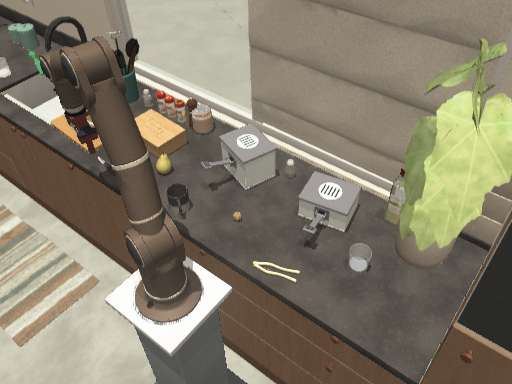

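View pics/side0.png

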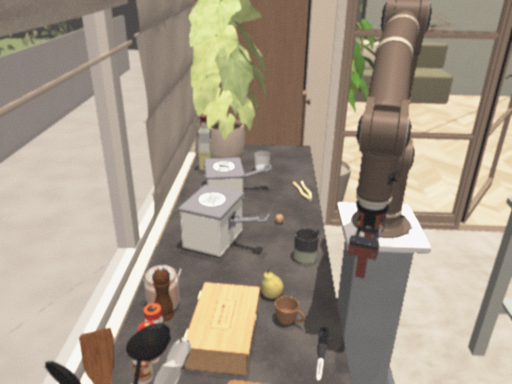

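The scene view shows the taller caddy at (248,155) with its pad near (208,163). The lower caddy is at (330,200). In the side view the taller one is at (212,218), with its pad near (264,217). I'll enlarge both views to measure.

```bash
python3 - <<'E'
import cv2,numpy as np
a=cv2.imread("pics/scene0.png")[115:205,190:290];b=cv2.imread("pics/side0.png")[170:260,175:275]
cv2.imwrite("pics/c.png",np.hstack([cv2.resize(i,(400,360),interpolation=cv2.INTER_CUBIC) for i in(a,b)]))
E
```

```text
(no output)
```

View pics/c.png

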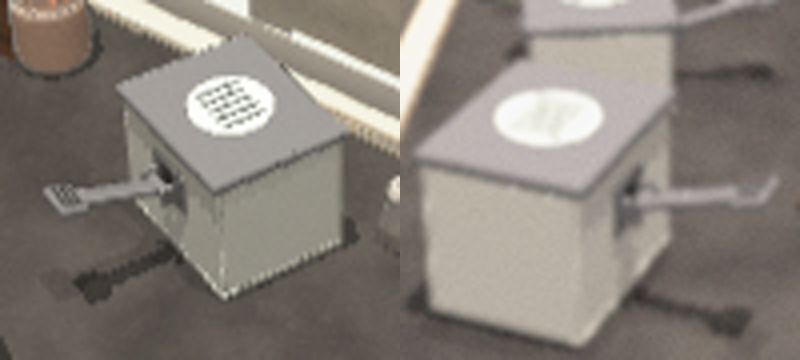

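In the crops, the lid corners show at scene (120,88), (215,192), (345,135), (240,36) and side (180,195), (272,97), (100,60), (15,157). The pad is at (64,196) and (356,192). These are at 4x. Next I fit the caddy pose to them.

```bash
cat > h.py <<'E'
from plant import arm
import numpy as np
from scipy.optimize import least_squares
def proj(n,P):
    c=arm.camera_params(n);q=(c["camera_from_world"]@np.c_[P,np.ones(len(P))].T)[:3]
    return np.c_[c["fx"]*q[0]/q[2]+c["cx"],c["fy"]*q[1]/q[2]+c["cy"]]
def tri(a,b):
    return least_squares(lambda X:np.r_[proj("scene",X[None])[0]-a,proj("side",X[None])[0]-b],[.6,.2,.1]).x
E
python3 - <<'E'
from h import *
S=np.array([[120,88],[215,192],[345,135],[240,36]])/4+[190,115]
D=np.array([[180,195],[272,97],[100,60],[15,157]])/4+[175,170]
def pts(v):
    L=np.array([[-.081,.099],[-.081,-.099],[.081,-.099],[.081,.099]]);c,s=np.cos(v[2]),np.sin(v[2])
    return np.c_[L@np.array([[c,s],[-s,c]])+v[:2],np.full(4,.165)]
f=lambda v:np.r_[(proj("scene",pts(v))-S).ravel(),(proj("side",pts(v))-D).ravel()]
r=least_squares(f,[.6,.2,0]);print(r.x,r.fun.round(1))
x,y,t=r.x;print("pad from fit",x-np.cos(t)*.194,y-np.sin(t)*.194)
print("pad tri",tri(np.array([64,196])/4+[190,115],np.array([356,192])/4+[175,170]))
for n,a,b in[("mug/black jar",(177,190),(306,235)),("pear",(164,168),(272,290)),("walnut",(237,216),(279,218))]:
    print(n,tri(np.array(a),np.array(b)))
s=arm.get_state();from scipy.spatial.transform import Rotation as R
print(R.from_quat(s["tcp_rot"]).as_matrix().round(3))
E
```

```text
[ 0.641274    0.16380652 -0.30656619] [-2.3 -0.9  0.1 -0.9  1.2 -2.4  0.1 -1.9  1.  -1.1  0.3 -2.5  3.  -0.6
 -1.8 -0.6]
pad from fit 0.4563191627557295 0.22235314792217625
pad tri [0.45584626 0.22738382 0.13765376]
mug/black jar [0.31211363 0.25381271 0.0924238 ]
pear [0.42091021 0.45499419 0.0180089 ]
walnut [0.39846232 0.02477266 0.01893872]
[[-0.95   0.313 -0.   ]
 [ 0.313  0.95  -0.001]
 [-0.    -0.001 -1.   ]]
```

The fit and the triangulation agree on the pad: (0.456, 0.225, 0.138), at the height it should be. The tool's y already lies along the caddy's y, so I only need to shift over, with the gripper shut.

Emit:
{"op": "apply_moves", "data": {"rows": [{"x": -0.04,"y": -0.03,"z": 0,"gripper": -1},{"x": -0.08,"y": -0.06,"z": 0,"gripper": -1},{"x": -0.12,"y": -0.089,"z": 0,"gripper": -1},{"x": -0.16,"y": -0.118,"z": 0,"gripper": -1},{"x": -0.2,"y": -0.148,"z": 0,"gripper": -1}], "force": 20}}

```text
schema error: expected keys x, y, z, ax, ay, az, gripper
```

Emit:
{"op": "apply_moves", "data": {"rows": [{"x": -0.04,"y": -0.03,"z": 0,"gripper": -1},{"x": -0.08,"y": -0.06,"z": 0,"gripper": -1},{"x": -0.12,"y": -0.089,"z": 0,"gripper": -1},{"x": -0.15,"y": -0.112,"z": 0,"gripper": -1},{"x": -0.162,"y": -0.12,"z": 0,"gripper": -1}]}}

```text
schema error: expected keys x, y, z, ax, ay, az, gripper
```

Emit:
{"op": "apply_moves", "data": {"rows": [{"x": 0,"y": 0,"z": 0.02,"gripper": -1},{"x": 0,"y": 0,"z": 0.04,"gripper": -1},{"x": 0,"y": 0,"z": 0.055,"gripper": -1},{"x": 0,"y": 0,"z": 0.055,"gripper": -1},{"x": 0,"y": 0,"z": 0.055,"gripper": -1}]}}

```text
schema error: expected keys x, y, z, ax, ay, az, gripper
```

```bash
python3 - <<'E'
from h import *
import cv2
s=arm.get_state();print(s)
I=[arm.get_image(n)[:,:,::-1] for n in("scene","side","wrist")]
a=I[0][90:190,170:290];b=I[1][150:250,205:325]
cv2.imwrite("pics/d.png",np.hstack([cv2.resize(i,(400,333)) for i in(a,b)]))
cv2.imwrite("pics/w.png",I[2])
E
```

```text
{'time_s': 0.1, 'joints': array([-1.32021253,  0.41181061, -0.01271032,  1.59696493,  0.00559139,
        1.13429008, -0.08219922]), 'qd': array([-0.00021568, -0.00256908,  0.00147656, -0.00210355,  0.00070637,
        0.00109133,  0.00180894]), 'joint_torque': array([ 2.00654336e-03, -5.89098036e+01,  6.43629245e-01, -2.91708344e+01,
       -5.37419273e-02,  1.45477656e-02,  6.01506326e-05]), 'ee_pos': array([0.19577913, 0.59308418, 0.23589708]), 'tcp_rot': array([ 1.58708021e-01,  9.87325300e-01, -7.15587034e-04, -6.72407039e-05]), 'wrist_force': array([ 0.6644627 ,  0.14171265, -0.47428281]), 'moment': array([-0.02450621, -0.00452191, -0.00195072]), 'finger_force': 0.0, 'width': 0.08781841188986202}
```

View pics/d.png

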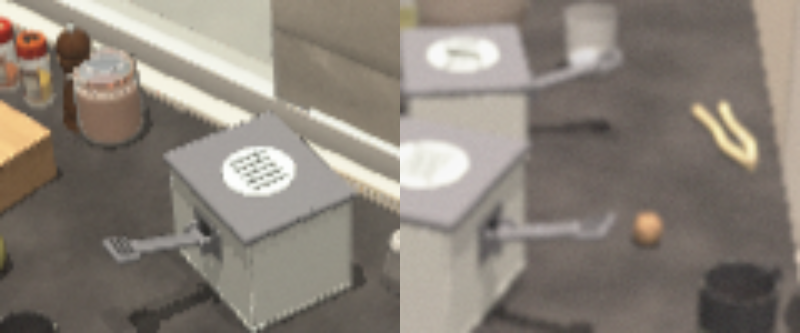

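View pics/w.png

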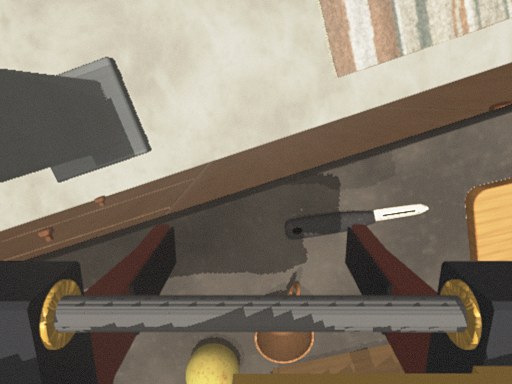

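The calls were refused because every key has to be present, so the arm hasn't moved. The pictures show the arm at its start and the lids shut. I'll repeat the moves with full rows.

Emit:
{"op": "apply_moves", "data": {"rows": [{"x": -0.04,"y": -0.03,"z": 0,"ax": 0,"ay": 0,"az": 0,"gripper": -1},{"x": -0.08,"y": -0.06,"z": 0,"ax": 0,"ay": 0,"az": 0,"gripper": -1},{"x": -0.12,"y": -0.089,"z": 0,"ax": 0,"ay": 0,"az": 0,"gripper": -1},{"x": -0.16,"y": -0.118,"z": 0,"ax": 0,"ay": 0,"az": 0,"gripper": -1},{"x": -0.2,"y": -0.148,"z": 0,"ax": 0,"ay": 0,"az": 0,"gripper": -1}], "force": 20}}

```text
time_s: 0.75
ee_pos: [0.3403, 0.3886, 0.2368]
tcp_rot: [0.159, 0.987, 0.0, 0.0]
wrist_force: [1.4, -0.8, -0.0]
width: 0.051
finger_force: 0.0
```

Emit:
{"op": "apply_moves", "data": {"rows": [{"x": -0.04,"y": -0.03,"z": 0,"ax": 0,"ay": 0,"az": 0,"gripper": -1},{"x": -0.08,"y": -0.06,"z": 0,"ax": 0,"ay": 0,"az": 0,"gripper": -1},{"x": -0.12,"y": -0.089,"z": 0,"ax": 0,"ay": 0,"az": 0,"gripper": -1},{"x": -0.15,"y": -0.112,"z": 0,"ax": 0,"ay": 0,"az": 0,"gripper": -1},{"x": -0.162,"y": -0.12,"z": 0,"ax": 0,"ay": 0,"az": 0,"gripper": -1}]}}

```text
time_s: 1.25
ee_pos: [0.4578, 0.2213, 0.2369]
tcp_rot: [0.161, 0.987, -0.0, 0.001]
wrist_force: [-0.4, 0.2, 0.7]
width: 0.0113
finger_force: 0.0
```

Emit:
{"op": "apply_moves", "data": {"rows": [{"x": 0,"y": 0,"z": 0.02,"ax": 0,"ay": 0,"az": 0,"gripper": -1},{"x": 0,"y": 0,"z": 0.04,"ax": 0,"ay": 0,"az": 0,"gripper": -1},{"x": 0,"y": 0,"z": 0.055,"ax": 0,"ay": 0,"az": 0,"gripper": -1},{"x": 0,"y": 0,"z": 0.055,"ax": 0,"ay": 0,"az": 0,"gripper": -1},{"x": 0,"y": 0,"z": 0.055,"ax": 0,"ay": 0,"az": 0,"gripper": -1}]}}

```text
time_s: 1.75
ee_pos: [0.4557, 0.2255, 0.1819]
tcp_rot: [0.159, 0.987, -0.0, -0.0]
wrist_force: [-0.3, 0.8, 0.2]
width: 0.0005
finger_force: 0.0
```

```bash
python3 - <<'E'
from h import *
import cv2
s=arm.get_state();print({k:s[k] for k in("time_s","ee_pos","tcp_rot","wrist_force","width")})
I=[arm.get_image(n)[:,:,::-1] for n in("scene","side","wrist")]
a=I[0][90:190,170:290];b=I[1][150:250,205:325]
cv2.imwrite("pics/d2.png",np.vstack([np.hstack([cv2.resize(i,(400,333)) for i in(a,b)]),cv2.resize(np.hstack([I[2][:,:],0*I[2]]),(800,266))]))
E
```

```text
{'time_s': 1.75, 'ee_pos': array([0.45568508, 0.22554725, 0.18186946]), 'tcp_rot': array([ 1.58711718e-01,  9.87324951e-01, -1.39480453e-04, -1.12305746e-04]), 'wrist_force': array([-0.27355866,  0.75048072,  0.20242763]), 'width': 0.0005254945567799541}
```

View pics/d2.png

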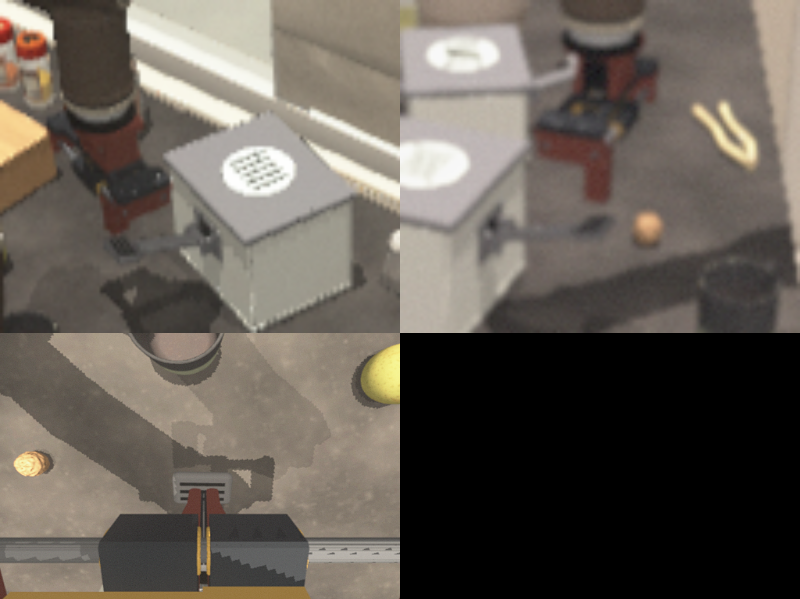

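The fingertips hang about 30 mm above the pad, centred across it: in the wrist view the pad spans (175–230, 490) and the fingers are at (205, 500). I'll press down from here.

Emit:
{"op": "apply_moves", "data": {"rows": [{"x": 0,"y": 0,"z": 0.01,"ax": 0,"ay": 0,"az": 0,"gripper": -1},{"x": 0,"y": 0,"z": 0.017,"ax": 0,"ay": 0,"az": 0,"gripper": -1},{"x": 0,"y": 0,"z": 0.023,"ax": 0,"ay": 0,"az": 0,"gripper": -1},{"x": 0,"y": 0,"z": 0.028,"ax": 0,"ay": 0,"az": 0,"gripper": -1},{"x": 0,"y": 0,"z": 0.035,"ax": 0,"ay": 0,"az": 0,"gripper": -1}]}}

```text
time_s: 2.4
ee_pos: [0.4556, 0.2259, 0.1466]
tcp_rot: [0.159, 0.987, 0.0, -0.0]
wrist_force: [-2.1, -0.2, 4.9]
width: 0.0008
finger_force: 2.3
```

Emit:
{"op": "apply_moves", "data": {"rows": [{"x": 0,"y": 0,"z": 0.006,"ax": 0,"ay": 0,"az": 0,"gripper": -1},{"x": 0,"y": 0,"z": 0.012,"ax": 0,"ay": 0,"az": 0,"gripper": -1},{"x": 0,"y": 0,"z": 0.018,"ax": 0,"ay": 0,"az": 0,"gripper": -1},{"x": 0,"y": 0,"z": 0.024,"ax": 0,"ay": 0,"az": 0,"gripper": -1},{"x": 0,"y": 0,"z": 0.03,"ax": 0,"ay": 0,"az": 0,"gripper": -1}]}}

```text
time_s: 2.9
ee_pos: [0.4553, 0.2259, 0.1162]
tcp_rot: [0.159, 0.987, 0.0, -0.0]
wrist_force: [-3.8, 0.8, 5.2]
width: 0.0004
finger_force: 2.6
```

The lever is in contact at about 5 N. The stop should come at a TCP height of about 0.088–0.091, so I'll go slower.

Emit:
{"op": "apply_moves", "data": {"rows": [{"x": 0,"y": 0,"z": 0.005,"ax": 0,"ay": 0,"az": 0,"gripper": -1},{"x": 0,"y": 0,"z": 0.01,"ax": 0,"ay": 0,"az": 0,"gripper": -1},{"x": 0,"y": 0,"z": 0.015,"ax": 0,"ay": 0,"az": 0,"gripper": -1},{"x": 0,"y": 0,"z": 0.019,"ax": 0,"ay": 0,"az": 0,"gripper": -1},{"x": 0,"y": 0,"z": 0.022,"ax": 0,"ay": 0,"az": 0,"gripper": -1}]}}

```text
time_s: 3.4
ee_pos: [0.4568, 0.2253, 0.0946]
tcp_rot: [0.159, 0.987, 0.0, 0.001]
wrist_force: [1.9, -0.4, 2.9]
width: 0.0005
finger_force: 1.8
```

Emit:
{"op": "apply_moves", "data": {"rows": [{"x": 0,"y": 0,"z": 0.001,"ax": 0,"ay": 0,"az": 0,"gripper": -1},{"x": 0,"y": 0,"z": 0.002,"ax": 0,"ay": 0,"az": 0,"gripper": -1},{"x": 0,"y": 0,"z": 0.002,"ax": 0,"ay": 0,"az": 0,"gripper": -1},{"x": 0,"y": 0,"z": 0.002,"ax": 0,"ay": 0,"az": 0,"gripper": -1},{"x": 0,"y": 0,"z": 0.002,"ax": 0,"ay": 0,"az": 0,"gripper": -1}]}}

```text
time_s: 3.9
ee_pos: [0.4557, 0.2255, 0.0927]
tcp_rot: [0.159, 0.987, 0.0, 0.0]
wrist_force: [0.3, -1.6, 3.3]
width: 0.0004
finger_force: 1.5
```

Emit:
{"op": "apply_moves", "data": {"rows": [{"x": 0,"y": 0,"z": 0.001,"ax": 0,"ay": 0,"az": 0,"gripper": -1},{"x": 0,"y": 0,"z": 0.002,"ax": 0,"ay": 0,"az": 0,"gripper": -1},{"x": 0,"y": 0,"z": 0.002,"ax": 0,"ay": 0,"az": 0,"gripper": -1},{"x": 0,"y": 0,"z": 0.002,"ax": 0,"ay": 0,"az": 0,"gripper": -1},{"x": 0,"y": 0,"z": 0.002,"ax": 0,"ay": 0,"az": 0,"gripper": -1}]}}

```text
time_s: 4.4
ee_pos: [0.4556, 0.2256, 0.0906]
tcp_rot: [0.159, 0.987, -0.0, -0.0]
wrist_force: [0.8, -0.5, 3.2]
width: 0.0003
finger_force: 1.4
```

```bash
python3 - <<'E'
from h import *
import cv2
I=[arm.get_image(n)[:,:,::-1] for n in("scene","side")]
a=I[0][90:190,170:290];b=I[1][150:250,175:295]
cv2.imwrite("pics/e.png",np.hstack([cv2.resize(i,(400,333)) for i in(a,b)]))
E
```

```text
(no output)
```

View pics/e.png

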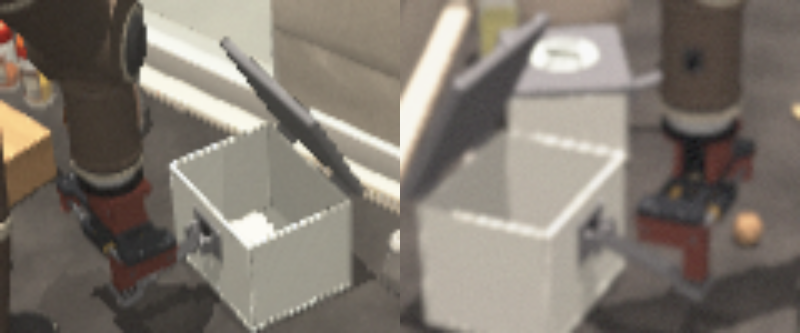

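The lid stands wide open: in the scene crop its edge runs from (225,40) to (355,190). The lower lid is still shut. I'll press a little further, to the stop.

Emit:
{"op": "apply_moves", "data": {"rows": [{"x": 0,"y": 0,"z": 0.001,"ax": 0,"ay": 0,"az": 0,"gripper": -1},{"x": 0,"y": 0,"z": 0.002,"ax": 0,"ay": 0,"az": 0,"gripper": -1},{"x": 0,"y": 0,"z": 0.002,"ax": 0,"ay": 0,"az": 0,"gripper": -1},{"x": 0,"y": 0,"z": 0.002,"ax": 0,"ay": 0,"az": 0,"gripper": -1},{"x": 0,"y": 0,"z": 0.002,"ax": 0,"ay": 0,"az": 0,"gripper": -1}]}}

```text
time_s: 5.0
ee_pos: [0.4559, 0.2256, 0.09]
tcp_rot: [0.159, 0.987, 0.0, 0.0]
wrist_force: [-3.6, -3.5, 19.1]
width: 0.0007
finger_force: 9.5
```

The lever is on its stop at 19 N. I'll hold for more than 2 s.

Emit:
{"op": "apply_moves", "data": {"rows": [{"x": 0,"y": 0,"z": 0,"ax": 0,"ay": 0,"az": 0,"gripper": -1},{"x": 0,"y": 0,"z": 0,"ax": 0,"ay": 0,"az": 0,"gripper": -1},{"x": 0,"y": 0,"z": 0,"ax": 0,"ay": 0,"az": 0,"gripper": -1},{"x": 0,"y": 0,"z": 0,"ax": 0,"ay": 0,"az": 0,"gripper": -1},{"x": 0,"y": 0,"z": 0,"ax": 0,"ay": 0,"az": 0,"gripper": -1}]}}

```text
time_s: 5.5
ee_pos: [0.4559, 0.2256, 0.09]
tcp_rot: [0.159, 0.987, 0.0, 0.0]
wrist_force: [-3.4, -3.2, 18.6]
width: 0.0005
finger_force: 9.5
```

Emit:
{"op": "apply_moves", "data": {"rows": [{"x": 0,"y": 0,"z": 0,"ax": 0,"ay": 0,"az": 0,"gripper": -1},{"x": 0,"y": 0,"z": 0,"ax": 0,"ay": 0,"az": 0,"gripper": -1},{"x": 0,"y": 0,"z": 0,"ax": 0,"ay": 0,"az": 0,"gripper": -1},{"x": 0,"y": 0,"z": 0,"ax": 0,"ay": 0,"az": 0,"gripper": -1},{"x": 0,"y": 0,"z": 0,"ax": 0,"ay": 0,"az": 0,"gripper": -1}]}}

```text
time_s: 6.0
ee_pos: [0.4559, 0.2256, 0.09]
tcp_rot: [0.159, 0.987, 0.0, 0.0]
wrist_force: [-3.0, -3.8, 19.8]
width: 0.0003
finger_force: 9.5
```

Emit:
{"op": "apply_moves", "data": {"rows": [{"x": 0,"y": 0,"z": 0,"ax": 0,"ay": 0,"az": 0,"gripper": -1},{"x": 0,"y": 0,"z": 0,"ax": 0,"ay": 0,"az": 0,"gripper": -1},{"x": 0,"y": 0,"z": 0,"ax": 0,"ay": 0,"az": 0,"gripper": -1},{"x": 0,"y": 0,"z": 0,"ax": 0,"ay": 0,"az": 0,"gripper": -1},{"x": 0,"y": 0,"z": 0,"ax": 0,"ay": 0,"az": 0,"gripper": -1}]}}

```text
time_s: 6.5
ee_pos: [0.4559, 0.2256, 0.09]
tcp_rot: [0.159, 0.987, 0.0, 0.0]
wrist_force: [-2.9, -2.1, 18.6]
width: 0.0004
finger_force: 9.5
```

Emit:
{"op": "apply_moves", "data": {"rows": [{"x": 0,"y": 0,"z": 0,"ax": 0,"ay": 0,"az": 0,"gripper": -1},{"x": 0,"y": 0,"z": 0,"ax": 0,"ay": 0,"az": 0,"gripper": -1},{"x": 0,"y": 0,"z": 0,"ax": 0,"ay": 0,"az": 0,"gripper": -1},{"x": 0,"y": 0,"z": 0,"ax": 0,"ay": 0,"az": 0,"gripper": -1},{"x": 0,"y": 0,"z": 0,"ax": 0,"ay": 0,"az": 0,"gripper": -1}]}}

```text
time_s: 7.0
ee_pos: [0.4559, 0.2256, 0.09]
tcp_rot: [0.159, 0.987, 0.0, 0.0]
wrist_force: [-3.0, -2.5, 19.1]
width: 0.0004
finger_force: 9.5
```

Emit:
{"op": "apply_moves", "data": {"rows": [{"x": 0,"y": 0,"z": 0,"ax": 0,"ay": 0,"az": 0,"gripper": -1},{"x": 0,"y": 0,"z": 0,"ax": 0,"ay": 0,"az": 0,"gripper": -1},{"x": 0,"y": 0,"z": 0,"ax": 0,"ay": 0,"az": 0,"gripper": -1},{"x": 0,"y": 0,"z": 0,"ax": 0,"ay": 0,"az": 0,"gripper": -1},{"x": 0,"y": 0,"z": 0,"ax": 0,"ay": 0,"az": 0,"gripper": -1}]}}

```text
time_s: 7.5
ee_pos: [0.4559, 0.2256, 0.09]
tcp_rot: [0.159, 0.987, 0.0, 0.0]
wrist_force: [-3.6, -3.3, 19.3]
width: 0.0004
finger_force: 9.5
```

I've held it for over 2.5 s. I'll let it up at about 32 mm/s.

Emit:
{"op": "apply_moves", "data": {"rows": [{"x": 0,"y": 0,"z": -0.003,"ax": 0,"ay": 0,"az": 0,"gripper": -1},{"x": 0,"y": 0,"z": -0.006,"ax": 0,"ay": 0,"az": 0,"gripper": -1},{"x": 0,"y": 0,"z": -0.009,"ax": 0,"ay": 0,"az": 0,"gripper": -1},{"x": 0,"y": 0,"z": -0.012,"ax": 0,"ay": 0,"az": 0,"gripper": -1},{"x": 0,"y": 0,"z": -0.015,"ax": 0,"ay": 0,"az": 0,"gripper": -1}]}}

```text
time_s: 8.0
ee_pos: [0.4549, 0.2257, 0.1036]
tcp_rot: [0.158, 0.987, -0.0, -0.001]
wrist_force: [-3.5, 0.9, 2.7]
width: 0.0004
finger_force: 1.7
```

Emit:
{"op": "apply_moves", "data": {"rows": [{"x": 0,"y": 0,"z": -0.003,"ax": 0,"ay": 0,"az": 0,"gripper": -1},{"x": 0,"y": 0,"z": -0.006,"ax": 0,"ay": 0,"az": 0,"gripper": -1},{"x": 0,"y": 0,"z": -0.009,"ax": 0,"ay": 0,"az": 0,"gripper": -1},{"x": 0,"y": 0,"z": -0.012,"ax": 0,"ay": 0,"az": 0,"gripper": -1},{"x": 0,"y": 0,"z": -0.016,"ax": 0,"ay": 0,"az": 0,"gripper": -1}]}}

```text
time_s: 8.5
ee_pos: [0.4557, 0.2254, 0.1199]
tcp_rot: [0.159, 0.987, -0.0, 0.0]
wrist_force: [-2.8, 0.6, 3.6]
width: 0.0005
finger_force: 1.9
```

Emit:
{"op": "apply_moves", "data": {"rows": [{"x": 0,"y": 0,"z": -0.003,"ax": 0,"ay": 0,"az": 0,"gripper": -1},{"x": 0,"y": 0,"z": -0.006,"ax": 0,"ay": 0,"az": 0,"gripper": -1},{"x": 0,"y": 0,"z": -0.009,"ax": 0,"ay": 0,"az": 0,"gripper": -1},{"x": 0,"y": 0,"z": -0.012,"ax": 0,"ay": 0,"az": 0,"gripper": -1},{"x": 0,"y": 0,"z": -0.016,"ax": 0,"ay": 0,"az": 0,"gripper": -1}]}}

```text
time_s: 9.0
ee_pos: [0.4567, 0.2253, 0.1361]
tcp_rot: [0.159, 0.987, 0.0, 0.001]
wrist_force: [2.7, -0.8, 2.5]
width: 0.0006
finger_force: 1.6
```

Emit:
{"op": "apply_moves", "data": {"rows": [{"x": 0,"y": 0,"z": -0.003,"ax": 0,"ay": 0,"az": 0,"gripper": -1},{"x": 0,"y": 0,"z": -0.006,"ax": 0,"ay": 0,"az": 0,"gripper": -1},{"x": 0,"y": 0,"z": -0.009,"ax": 0,"ay": 0,"az": 0,"gripper": -1},{"x": 0,"y": 0,"z": -0.012,"ax": 0,"ay": 0,"az": 0,"gripper": -1},{"x": 0,"y": 0,"z": -0.016,"ax": 0,"ay": 0,"az": 0,"gripper": -1}]}}

```text
time_s: 9.5
ee_pos: [0.4557, 0.2256, 0.1519]
tcp_rot: [0.159, 0.987, 0.0, 0.0]
wrist_force: [2.3, -0.5, 2.1]
width: 0.0001
finger_force: 1.6
```

Emit:
{"op": "apply_moves", "data": {"rows": [{"x": 0,"y": 0,"z": -0.003,"ax": 0,"ay": 0,"az": 0,"gripper": -1},{"x": 0,"y": 0,"z": -0.006,"ax": 0,"ay": 0,"az": 0,"gripper": -1},{"x": 0,"y": 0,"z": -0.009,"ax": 0,"ay": 0,"az": 0,"gripper": -1},{"x": 0,"y": 0,"z": -0.012,"ax": 0,"ay": 0,"az": 0,"gripper": -1},{"x": 0,"y": 0,"z": -0.016,"ax": 0,"ay": 0,"az": 0,"gripper": -1}]}}

```text
time_s: 10.0
ee_pos: [0.455, 0.2255, 0.1675]
tcp_rot: [0.159, 0.987, -0.0, -0.001]
wrist_force: [-0.4, -0.6, 0.4]
width: 0.0007
finger_force: 0.0
```

Emit:
{"op": "apply_moves", "data": {"rows": [{"x": 0,"y": 0,"z": -0.02,"ax": 0,"ay": 0,"az": 0,"gripper": -1},{"x": 0,"y": 0,"z": -0.05,"ax": 0,"ay": 0,"az": 0,"gripper": -1},{"x": 0,"y": 0,"z": -0.08,"ax": 0,"ay": 0,"az": 0,"gripper": -1},{"x": 0,"y": 0,"z": -0.1,"ax": 0,"ay": 0,"az": 0,"gripper": -1},{"x": 0,"y": 0,"z": -0.1,"ax": 0,"ay": 0,"az": 0,"gripper": -1}]}}

```text
time_s: 10.5
ee_pos: [0.4567, 0.2262, 0.2705]
tcp_rot: [0.159, 0.987, 0.002, 0.002]
wrist_force: [-0.4, 0.8, -0.1]
width: 0.0007
finger_force: 0.0
```

```bash
python3 - <<'E'
from h import *
import cv2
I=[arm.get_image(n)[:,:,::-1] for n in("scene","side")]
a=I[0][90:240,170:370];b=I[1][150:300,175:375]
cv2.imwrite("pics/f.png",np.hstack([cv2.resize(i,(400,300)) for i in(a,b)]))
E
```

```text
(no output)
```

View pics/f.png

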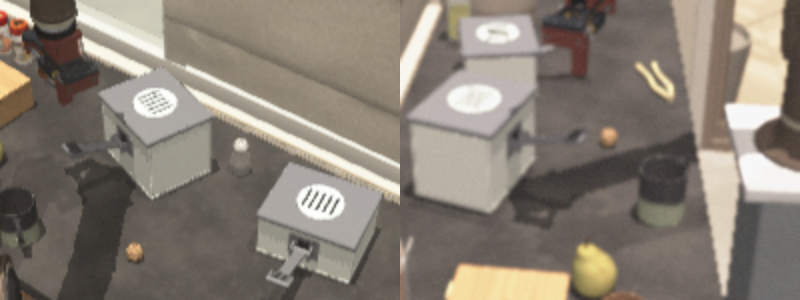

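Both lids are shut (scene crop (155,100) and (320,205)), the lever is back up, and the hand is about 120 mm above the pad. Nothing else looks disturbed, so I'm handing it in.

```bash
python3 -c "
from plant import arm
print(arm.job_done())"
```

```text
the job is handed in; nothing more can be done
None
```

The job is handed in, with no verdict shown: the taller caddy's lid was held wide open by its lever for over 2.5 s, then let down over about 2 s until shut, with the hand clear and nothing else visibly moved.

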